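# Steer the laser spot into the ring with the two mirror-mount screws

### The job

On the optics breadboard, turn the red and the blue knob of the mirror mount to steer the red laser spot on the white target plate into the middle of the green ring, then let go. The red knob swings the spot sideways, the blue one moves it farther away or nearer.

Things in the scene. Friction and masses are not known exactly. Their poses are not given: they have to be found in the camera images.
- red_grip (a point): Red round knob, 28 mm across and tall, on a vertical axis atop a post. The point is on its axis, 12 mm below its top, 98 mm above the worktop: pinch here from above, any diameter; 28 mm of free finger depth below it. Friction 0.04 N m, stays put. Turned anticlockwise (from above) it swings the spot anticlockwise about the blue knob's axis, 0.4 rad per rad. It needs up to 1.4 rad.
- blue_grip (a point): Blue round knob above the mirror, in the middle of a row of three knobs 110 mm apart (red on one side, a fixed black one on the other: either way round). Shape, size, grip point and friction as the red one. Turned anticlockwise (from above) it moves the spot straight away from the blue knob's axis, 60 mm per rad, clockwise nearer. It needs up to 1.4 rad.
- spot_centre (a point): Centre of the glowing red laser spot, 10 mm across, on the flat white target plate (152 by 180 mm, its top 20 mm above the worktop) that lies on the breadboard beyond the knobs, 90 to 220 mm from the blue knob's axis. Only the knobs move it. z is up; x points away from the blue knob's axis.
- mark_centre (a point): Centre of the green ring on the white plate (outer diameter 38 mm, inner 32 mm), the target for the spot; z is up. The small yellow squares in two corners of the plate are other marks, not the target.

How it is judged:
By the outcome, as a careful person would: the job done as asked, in the order asked, and still so for the second after the job is handed in, with the robot touching nothing.
It also fails if it takes over 42 s, if anything falls off the work surface, if the arm or the gripper's body presses on something with over 40 N, if the wrist force passes 120 N, or if a joint passes its speed limit or range.

### The arm

A 6-joint arm with a two-finger parallel gripper is mounted at the origin on a cart in front of the work surface, level with it; the furniture and walls round the work are solid. World frame = base frame: x ahead of the robot, y to its left, z up, the work surface at z = 0. Lengths are in m, angles in rad, forces in N, time in s.
With the tool pointing down it reaches from about 0.325 to 0.775 m from the base axis. Payload 5.5 kg.
Tool frame: the origin (TCP) lies between the finger pads; the fingertips stand 8 mm ahead of it and the grasp point (between the pads) lies 11 mm behind it (tcp_to_tips is the distance from the TCP to the fingertips, in m); z points along the fingers, y is the line along which they close (so a half turn about z gives the same grasp; the last joint's range is limited). The gripper opens to 88 mm and grips with 3 to 60 N. Pads are 20 mm wide; open, the fingers measure 115 mm over their backs; the gripper's body (75 mm by 178 mm) begins 61 mm behind the grasp point.
Start: joints at [1.164, 0.091, 1.231, -0, 1.82, -0.057], TCP at [0.206, 0.564, 0.231] pointing down, gripper open.
Joint ranges: [-2.87, 2.87], [-0.86, 2.18], [0.17, 2.46], [-1.51, 4.65], [0.06, 2.69], [-2.65, 2.65]. Speed limits (rad/s): [2.57, 2.57, 3.01, 3.14, 3.14, 3.14].

### API

Orientations are given as a unit quaternion [w, x, y, z].
In Python, from bench import * gives the robot as it stands. Calls block until the motion is done:
- move_to(position, orientation): joint-space move of the TCP to a pose.
- move_l(position, speed=0.15, orientation=None): straight line of the TCP; orientation=None keeps the orientation; speed is the mean speed in m/s.
- movej(angles): joint-space move.
- gripper_open() and close(): open the fingers fully, or close them until they stop; the grip force is fixed at half the most.
- hold(seconds).
- inverse_kinematics(position, orientation): joint angles nearest the present ones, or None.
- state(): the state.
- get_image(name): name is "scene" or "top" or "wrist"; returns a dict with "frame" (420x560x3 uint8, blue, green, red), "depth" (420x560 float32, m along the optical axis (not along the pixel's ray), 0 where there is no reading), "camera_matrix" (3x3 intrinsics, pixels), "view" (4x4, takes a point from world to camera coordinates). Camera axes: x right, y up, looking along -z (the intrinsics and any distortion apply to the point x, -y, -z); pixel columns grow to the right and rows downward; lengths in m; the calibration is good to about 2 mm. A picture is of the moment at which its call begins.
A pose or a line that the arm cannot do raises IKError and nothing moves.
- job_done(): hands the job in; it is judged then, once.
The state is a dict: "time": time; "joint_pos": joint angles; "dq": joint speeds; "joint_torque": joint torques, N m; "ee_pos": TCP position; "ee_rot": TCP orientation; "ft_force": force on the tool from outside, world axes, zero at the start; "moment": the same for the moment, N m; "finger_gap": finger opening in m; "finger_force": force on a finger pad.
Only numpy, scipy, OpenCV 4.12 (cv2) and the standard library are available. Lean on these libraries where they do the work, as an engineer would, in place of code of your own. Each camera call takes 0.05 s, during which the arm holds its last target. There are 200 camera calls.

## Working session

There is one attempt and no reset: what is moved stays moved. The work goes in short steps, each a Python script; the robot and the scene stay as the last script left them, time stands still between calls to the robot, and variables do not carry over. Pictures are saved under pics/ and viewed, at most 10 in all, crops included, and the job is handed in when it is done.

```bash
mkdir -p pics; ls
python3 - <<'E'
from bench import *
import cv2
s=state(); print(s['time'],s['ee_pos'],s['ee_rot'],s['finger_gap'])
for n in("scene","top"):
    d=get_image(n); cv2.imwrite(f'pics/{n}0.png',d['frame']); print(n,d['camera_matrix'],d['view'])
E
```

```text
pics
0.0 [0.20551016 0.56341939 0.22952772] [-2.01101679e-04  1.73984649e-01  9.84747918e-01 -9.16195674e-04] 0.0878525362699361
scene [[381.69778285   0.         273.21272366]
 [  0.         381.69778285 210.82882758]
 [  0.           0.           1.        ]] [[ 0.61072609 -0.79172149 -0.01380997 -0.32083715]
 [ 0.59499912  0.44732909  0.66773702 -0.3932109 ]
 [-0.52248415 -0.41602134  0.74426914 -0.61660959]
 [ 0.          0.          0.          1.        ]]
top [[544.35907631   0.         287.68720217]
 [  0.         544.35907631 211.94551445]
 [  0.           0.           1.        ]] [[ 0.01738741 -0.9998079  -0.00904647  0.02371278]
 [ 0.99801144  0.01680648  0.06075123 -0.54597024]
 [-0.06058752 -0.01008479  0.99811194 -0.89937951]
 [ 0.          0.          0.          1.        ]]
```

View pics/top0.png

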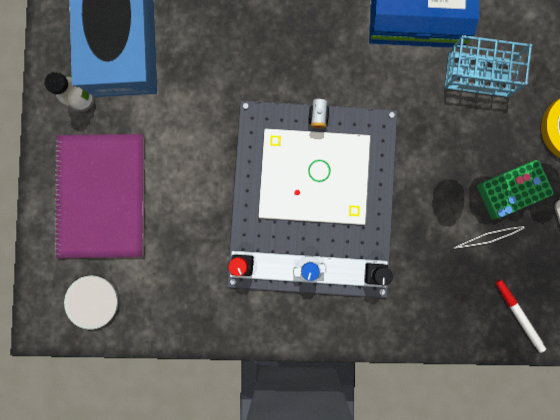

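View pics/scene0.png

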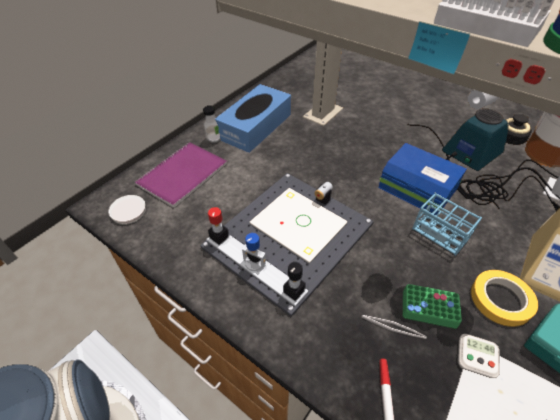

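The top view shows red knob (238,267), blue (310,271), black (379,275), spot (297,192) and ring (319,170). The scene view agrees, with nothing near the knobs. Next I'll measure these.

```bash
cat > h.py <<'E'
from bench import *
import cv2, numpy as np
def ray(d,px,z):
    K,V=d['camera_matrix'],d['view']; R,t=V[:3,:3],V[:3,3]; c=-R.T@t
    v=np.linalg.solve(K,[px[0],px[1],1.]); w=R.T@(v*[1,-1,-1])
    return c+w*(z-c[2])/w[2]
def knob(d,which,box=None):
    """knob top centre: coloured pixels whose depth lies on the top face, enclosing circle"""
    m=colour(d,which)
    K,V=d['camera_matrix'],d['view']; c=-V[:3,:3].T@V[:3,3]
    ys,xs=np.nonzero(m)
    P=[]
    for x,y in zip(xs,ys):
        z=d['depth'][y,x]; v=np.linalg.solve(K,[x,y,1.])*z*[1,-1,-1]; P.append(V[:3,:3].T@v+c)
    P=np.array(P)
    P=P[abs(P[:,2]-.110)<.006]
    o,r=cv2.minEnclosingCircle(P[:,:2].astype(np.float32))
    return np.array(o),r,len(P),np.median(P[:,2])
def colour(d,which):
    b,g,r=[d['frame'][...,i].astype(int) for i in range(3)]
    m={'red':(r>110)&(g<70)&(b<70),'blue':(b>90)&(r<70)&(g<110)&(b-g>50),'green':(g>90)&(g-r>60)&(g-b>40)}[which].astype(np.uint8)
    return m
def blobs(m,lo=5):
    n,_,s,c=cv2.connectedComponentsWithStats(m)
    return [(s[i,4],s[i,:4],c[i]) for i in range(1,n) if s[i,4]>=lo]
def plate(d,win=(250,120,385,232)):
    x0,y0,x1,y1=win
    out={}
    for k in('red','green'):
        m=np.zeros((420,560),np.uint8); m[y0:y1,x0:x1]=colour(d,k)[y0:y1,x0:x1]
        if k=='red':
            bl=blobs(m,4); out[k]=ray(d,max(bl,key=lambda b:b[0])[2],.020)[:2] if bl else None
        else:
            c=max(cv2.findContours(m,cv2.RETR_EXTERNAL,cv2.CHAIN_APPROX_NONE)[0],key=len)
            e=cv2.fitEllipse(c); out[k]=ray(d,e[0],.020)[:2]; out['size']=e[1]
    return out
def need(p,blue):
    a,s=p['green']-blue,p['red']-blue
    da=np.arctan2(a[1],a[0])-np.arctan2(s[1],s[0]); dr=np.hypot(*a)-np.hypot(*s)
    return da/.4, dr/.06, np.hypot(*(p['green']-p['red']))
E
python3 - <<'E'
from h import *
d=get_image('top')
for k,w in(('red',(220,250,260,285)),('blue',(285,250,330,285))):
    m=np.zeros_like(d['frame']);x0,y0,x1,y1=w;m[y0:y1,x0:x1]=d['frame'][y0:y1,x0:x1]
    e=dict(d,frame=m); print(k,knob(e,k),[(b[0],b[1],b[2],ray(d,b[2],.110)) for b in blobs(colour(e,k))])
p=plate(d); print(p)
b=knob(e,'blue')[0]; print(need(p,b))
E
```

```text
red (array([0.45730755, 0.10693567]), 0.014339428395032883, 247, np.float64(0.10937024795498074)) [(np.int32(258), array([228, 257,  19,  19], dtype=int32), array([237.17829457, 265.71705426]), array([0.45756572, 0.10662874, 0.11      ]))]
blue (array([ 0.45147914, -0.00260752]), 0.013284258544445038, 200, np.float64(0.1096974405969971)) [(np.int32(202), array([302, 263,  17,  17], dtype=int32), array([310.28217822, 270.82178218]), array([ 0.45188528, -0.00333466,  0.11      ]))]
{'red': array([0.57827604, 0.01794262]), 'green': array([ 0.61639749, -0.01824756]), 'size': (21.26640510559082, 21.663179397583008)}
(np.float64(-0.6380660851080111), np.float64(0.620115085613288), np.float64(0.05256399695764349))
```

```bash
cat >> h.py <<'E'
def ori(phi):
    a=(phi+np.pi/2)/2; return [0,np.cos(a),np.sin(a),0]
def grab(xy,phi):
    move_to([*xy,.16],ori(phi)); move_l([*xy,.087],speed=.1); close(); s=state()
    print('grab t',s['time'],'gap',s['finger_gap'],'ff',s['finger_force'],'F',np.round(s['ft_force'],1))
def turn(dphi):
    q=np.array(state()['joint_pos']); q[5]-=dphi   # tool points down: -q6 is anticlockwise
    movej(q); hold(.2); s=state(); print('turn t',s['time'],'F',np.round(s['ft_force'],1),'M',np.round(s['moment'],2))
def release():
    gripper_open(); hold(.1); move_l([*np.array(state()['ee_pos'])[:2],.16],speed=.15)
E
python3 - <<'E'
from h import *
R=np.array([.4574,.1068]); B=np.array([.4516,-.003])
print(inverse_kinematics([*R,.087],ori(.32)),inverse_kinematics([*R,.087],ori(-.32)))
grab(R,.32); turn(-.1)
d=get_image('top'); cv2.imwrite('pics/top1.png',d['frame']); p=plate(d); print(p,need(p,B))
E
```

```text
[ 1.56934460e-01 -2.47171375e-01  1.80586208e+00 -4.44089210e-16
  1.58290195e+00 -1.63065540e-01] [ 1.56934460e-01 -2.47171375e-01  1.80586208e+00 -4.44089210e-16
  1.58290195e+00  4.76934460e-01]
grab t 3.9 gap 0.027473099700270145 ff 30.000309348106384 F [-2.2  0.2  2.3]
turn t 4.35 F [-0.6  0.2 -0. ] M [-0.09  0.05 -0.  ]
{'red': array([0.57979641, 0.01302537]), 'green': array([ 0.61641912, -0.01822389]), 'size': (21.228195190429688, 21.6627197265625)} (np.float64(-0.5411679648899118), np.float64(0.6054426682427598), np.float64(0.048142904394680344))
```

View pics/top1.png

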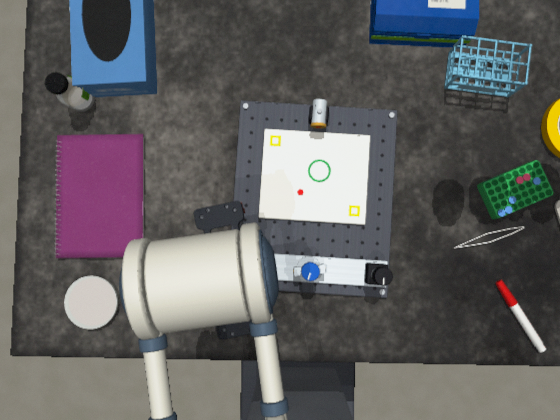

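The arm holds the red knob at the lower left. The spot at (300,192) has moved toward the ring at (319,170) as predicted and stays visible, so I'll carry on.

Run:
```python
from h import *
B=np.array([.4516,-.003]); 
def look():
    d=get_image('top'); p=plate(d); n=need(p,B); print(p['red'],p['green'],n); return n
turn(-.541); n=look()
if abs(n[0])<.3 and abs(n[0])>.01: turn(n[0]); look()
release(); n=look()
grab(B,-.3); look(); turn(n[1]); n=look()
if .01<abs(n[1])<.3: turn(n[1]); look()
release()
s=state(); move_l([.40,.15,.2]); d=get_image('top'); cv2.imwrite('pics/top2.png',cv2.resize(d['frame'][110:300,220:400],None,fx=3,fy=3,interpolation=cv2.INTER_CUBIC)); look(); print(state()['time'])
```

```text
turn t 5.1833 F [ 4.8 -1.2 -2.4] M [-0.11 -0.9   0.06]
[ 0.58008336 -0.01488951] [ 0.61641912 -0.01822389] (np.float64(0.000421712339314928), np.float64(0.6081403816791703), np.float64(0.03648843122831948))
[ 0.57985354 -0.01516097] [ 0.61640366 -0.01823227] (np.float64(0.005930529534687798), np.float64(0.6112882021798489), np.float64(0.03667892780478719))
grab t 9.4083 gap 0.027321353756116235 ff 29.999470710754395 F [ 5.7 -1.5 -2.8]
[ 0.57985354 -0.01516097] [ 0.61639749 -0.01824756] (np.float64(0.005691973065542061), np.float64(0.6112093143799777), np.float64(0.03667406574701128))
turn t 10.2917 F [-3.4 -0.3  1.9] M [-0.22  0.8  -0.01]
[ 0.61645386 -0.01866401] [ 0.61641912 -0.01822389] (np.float64(0.006568066480791661), np.float64(-0.001260761152813613), np.float64(0.0004414885964252657))
[ 0.61645386 -0.01866401] [ 0.61639749 -0.01824756] (np.float64(0.006181953246344012), np.float64(-0.0015833782538452839), np.float64(0.0004202452202650525))
13.4667
```

View pics/top2.png

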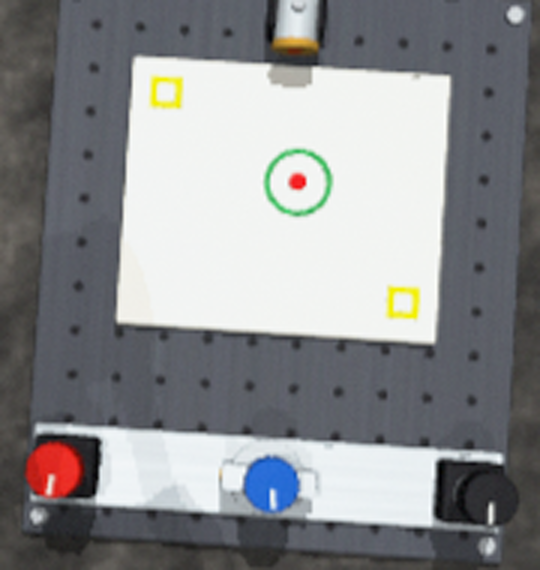

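The crop shows the spot in the middle of the ring, both at about (298,182), and the arm is clear of both knobs.

```bash
python3 -c "
from bench import *
print(job_done())"
```

```text
the job is handed in; nothing more can be done
None
```

The laser spot is about 0.4 mm from the centre of the green ring, both knobs are released, the arm is clear, and the job was handed in at about 13.5 s.

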